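# Lock the sliding hand rest of a nail desk

### The job

Push the pink hand rest straight in toward its grey clamp until its rod is firmly home, fully pressing in the sprung stop button hidden inside the clamp, and only then swing the red cam lever over centre until it lies shut along the clamp's side, so that the rest stays locked at home. Find home by feel and go gently, never leaning on the rest or on the clamp and its lever with more than about 30 N; let go at the end and leave the other things on the table where they stand.

Things in the scene. Friction and masses are not known exactly. Their poses are not given: they have to be found in the camera images.
- clamp: grey clamp block fixed to the table, 130 mm long (its x), 64 wide (its y), 75 high; origin at the centre of its underside. The rod's bore runs along its x axis, 45 mm above the table, mouth in its -x face; the rest is pushed toward its +x. The lever is on its -y side. A depth stop inside it cannot be seen and is set differently each time
- stop_button (a joint): the hidden sprung button at the bottom of the bore, in m: 0 untouched, 0.004 pressed fully in by the rod's end (home, a hard stop). Its spring is weak (0.6 N to about 2 N) and the rod's friction holds it pressed once you let go
- rest_center (a point): hand rest, loose: white block with a pink pad on top, 110 mm long (its x), 60 wide (its y), 74 high, 0.4 kg; this point is its centre, 37 mm up. A 16 mm square steel rod, 45 mm up, sticks 130 mm out of its +x face into the clamp's bore. Its -x end face is flat and free to push on below 45 mm height; it can also be gripped across its 60 mm width
- rest: the same hand rest; origin at the centre of its underside, same axes. Friction of pad and table resists sliding with about 4 to 12 N, differing each time. It starts 35 to 72 mm short of home; home leaves a gap of 14 to 34 mm between rest and clamp, differing each time. At home the resistance rises at once to a hard stop (15 to 20 N no longer moves it)
- lever (a joint): red cam lever, in rad: 0 open, as at the start, 1.75 shut (pointing along the clamp's +x, beside the block). It turns counter-clockwise seen from above as it shuts; its angle from the clamp's +x axis is (joint - 1.745). Up to about 1.45 rad it resists (some 5 to 12 N at its end) and springs back if let go; beyond that it snaps shut by itself
- lever_pin (a point): the lever's vertical pivot, 45 mm above the table, at clamp x -35 mm, y -42 mm
- lever_tip (a point): point on the lever's top edge, 75 mm from the pin, 58 mm above the table. The lever is an upright flat bar, 10 mm thick, 26 mm high (32 to 58 mm above the table), reaching 92 mm from the pin, with a 14 mm round end; there is free space around and under it for pushing with fingers from above
- polish_a: nail polish bottle, 30 mm across, 79 mm tall, white cap, standing loose; origin at the centre of its underside. A bystander: leave it alone
- polish_b: nail polish bottle, 30 mm across, 79 mm tall, white cap, standing loose; origin at the centre of its underside. A bystander: leave it alone
- polish_c: nail polish bottle, 30 mm across, 79 mm tall, white cap, standing loose; origin at the centre of its underside. A bystander: leave it alone
- lotion: pale pink lotion bottle, 56 mm across, 150 mm tall, loose; origin under its centre. A bystander: leave it alone
- jar: small white jar with magenta lid, 64 mm across, 50 mm tall, loose; origin under its centre. A bystander: leave it alone
- brush: powder brush standing on its square clear foot, 64 mm across, 110 mm tall, loose; origin under its centre. A bystander: leave it alone
Things that resemble listed ones, but are neither listed nor needed, are in the scene too. What is shaped like the clamp but orange or purple is not meant.

How it is judged (in metres and radians):
On the way, in this order (a step that is already met when the one before it is completed fails the run):
1. rod pushed home (stop button pressed in at least 3 mm) with the lever still open (below 0.6 rad) (value of joint stop_button above 0.003 m and value of joint lever below 0.6 rad), for 0.2 s.
2. lever swung over centre and shut (beyond 1.65 rad), the rod still home (value of joint stop_button above 0.003 m and value of joint lever above 1.65 rad), for 0.2 s.
At the end, for the whole second after the job is handed in: The rod is home (stop button pressed in at least 3 of its 4 mm), the lever is shut (beyond 1.65 of 1.75 rad), and the rest is still (below 10 mm/s) (all of step 2 and linear speed of rest below 0.01 m/s); the robot touches nothing.
It fails at once if the robot pushed on the hand rest with more than 30 N (contact force between any of the fingers, the arm and rest above 30 N).
It fails at once if the clamp or its lever was pushed with more than 30 N by the robot (contact force between any of the fingers, the arm and clamp above 30 N).
It fails at once if a bystander was moved more than 30 mm (distance of any of polish_a, polish_b, polish_c, lotion, jar, brush from where it was at the start of the episode above 0.03 m).
It also fails if it takes over 69 s, if anything falls off the work surface, if the arm or the gripper's body presses on something with over 40 N, if the wrist force passes 120 N, or if a joint passes its speed limit or range.

### The arm

A 6-joint arm with a two-finger parallel gripper is mounted at the origin on the work surface. World frame = base frame: x ahead of the robot, y to its left, z up, the work surface at z = 0. Lengths are in mm, angles in rad, forces in N, time in s.
With the tool pointing down it reaches from about 350 to 775 mm from the base axis. Payload 7.3 kg.
Tool frame: the origin (TCP) lies at the very end of the fingers, on their centre line; the grasp point (between the pads) lies 19 mm behind it; z points along the fingers, y is the line along which they close (so a half turn about z gives the same grasp; the last joint's range is limited). The gripper opens to 92 mm and grips with 3 to 60 N. Pads are 19 mm wide; open, the fingers measure 130 mm over their backs; the gripper's body (75 mm by 190 mm) begins 47 mm behind the grasp point.
Start: joints at [1.01, 0.342, 1.524, -0, 1.275, -0.146], TCP at [211.568, 480.506, 201.741] pointing down, gripper open.
Joint ranges: [-2.53, 2.53], [-0.77, 2.02], [0.04, 2.7], [-1, 4.14], [0.28, 2.66], [-3.11, 3.11]. Speed limits (rad/s): [2.57, 2.57, 3.14, 3.14, 3.14, 3.14].

### API

Orientations are given as [roll, pitch, yaw] about the fixed x, y, z axes, in that order (R = Rz(yaw) Ry(pitch) Rx(roll)).
In Python, from plant import * gives the robot as it stands.
- The arm moves only by the tool arm_command, never from a script. Its arguments are lists of equal length, an entry for each row: "gripper": the finger opening in mm, from 0 to 91.8; "dp": the shift along the tool's x, y, z in units of 25 mm (1.0 is 25 mm), a list of three; "twist": the turn about the tool's z in units of 5 degrees (1.0 is 5 degrees). A call has exactly 5 rows; each row shifts and turns the commanded pose from where the row before left it, along the tool's axes as they then stand; what a row does not reach is not made up. A row lasts 1/8 s, in which the tool goes at most 62.5 mm and 10.7 degrees, less where a joint would pass 70% of its speed; a pose out of reach is approached as far as the arm can. A call is refused whole if a number of a shift passes 1 or a number of a turn 1, either way. A call with a gripper value outside its range is refused whole. The fingers move at their own pace and stop on an object; the grip force is fixed at half the most. Time passes only in rows, so rows that do not move let the fingers close, or fill a call up. It gives the time, the measured TCP pose, the force, the opening and the grip force at its end, in the units of the state.
- get_obs(): the state, without advancing time (a new reading comes with each control period).
- capture(name): name is "scene" or "side" or "wrist"; returns the picture (384x512x3 uint8, red, green, blue); there is no depth.
- get_calibration(name): a dict with "mtx" (3x3 intrinsics, pixels), "dist_coeffs" ([k1, k2, p1, p2, k3] as OpenCV has them; the pictures are not rectified), "position" and "attitude" of the camera in the world; the wrist camera has in their place "mount" (4x4, takes a point from camera to tool coordinates, whose origin is the TCP and whose axes are the flange's). Camera axes: x right, y down, z forward; pixel columns grow to the right and rows downward; lengths in mm; the calibration is good to about 2 mm. A picture is of the moment at which its call begins: read the wrist's pose just before it. get_calibration takes no time and is no camera call.
- close_job(): hands the job in; it is judged then, once.
The state is a dict: "time": time; "joint_positions": joint angles; "dq": joint speeds; "tau": joint torques, N m; "tool_pos": TCP position; "tcp_rot": TCP orientation; "contact_force": force on the tool from outside, world axes, zero at the start; "moment": the same for the moment, N m; "grip_width": finger opening in mm; "finger_force": force on a finger pad.
Only numpy, scipy, OpenCV 4.12 (cv2) and the standard library are available. Lean on these libraries where they do the work, as an engineer would, in place of code of your own. Each camera call takes 0.05 s, during which the arm holds its last target. There are 200 camera calls.

## Working session

There is one attempt and no reset: what is moved stays moved. The work goes in short steps, Python scripts to look and compute and a tool call to move; the robot and the scene stay as the last step left them, time stands still between calls to the robot, and variables do not carry over. Pictures are saved under pics/ and viewed, at most 10 in all, crops included, and the job is handed in when it is done.

Besides the shell and the picture viewer there is one more tool, called in YAML: its name, and indented under it one key for each argument. arm_command: Moves the arm, as the interface text tells. Its arguments: {"type":"object","properties":{"gripper":{"type":"array"},"dp":{"type":"array"},"twist":{"type":"array"}},"required":["gripper","dp","twist"]}

```bash
mkdir -p pics; ls; python3 - <<'E'
from plant import *
import cv2
o=get_obs(); print(o)
for n in ("scene","side"):
    im=capture(n); cv2.imwrite(f"pics/{n}0.png",im[:,:,::-1]); c=get_calibration(n); print(n,c)
print(get_calibration("wrist"))
a=cv2.imread("pics/scene0.png");b=cv2.imread("pics/side0.png")
E
```

```text
pics
{'time': 0.0, 'joint_positions': array([ 1.00997972e+00,  3.42749324e-01,  1.52502882e+00, -4.03747404e-06,
        1.27539361e+00, -1.46002813e-01]), 'dq': array([-0.00067814, -0.00057507,  0.0009927 ,  0.00010748, -0.00119021,
        0.00011141]), 'tau': array([-2.16962289e-03, -4.31250465e+01, -2.44215077e+01,  7.14210025e-02,
        5.61986875e-02, -1.23231071e-04]), 'tool_pos': array([211.32517277, 480.09756062, 201.02706989]), 'tcp_rot': array([-3.14002979e+00, -2.25915564e-04,  2.72677986e+00]), 'contact_force': array([ 0.49000572, -0.05799974, -0.18635718]), 'moment': array([-0.01006427, -0.00260257,  0.00101701]), 'finger_force': 0.0, 'grip_width': 91.60158725595078}
scene {'mtx': array([[440.15196786,   0.        , 255.77913929],
       [  0.        , 440.15196786, 192.30667214],
       [  0.        ,   0.        ,   1.        ]]), 'dist_coeffs': array([0.01520162, 0.        , 0.        , 0.        , 0.        ]), 'position': array([1232.42460003,  429.50012191,  755.28540563]), 'attitude': array([-2.23892341,  0.0108199 ,  2.13341564])}
side {'mtx': array([[493.8462
[... 256 characters left out ...]
514 , -700.62509306, 1017.6520076 ]), 'attitude': array([-2.41404283,  0.01846124, -0.69660372])}
{'mtx': array([[280.07156336,   0.        , 256.52672399],
       [  0.        , 280.07156336, 190.76519165],
       [  0.        ,   0.        ,   1.        ]]), 'dist_coeffs': array([-0.05495949,  0.        ,  0.        ,  0.        ,  0.        ]), 'mount': array([[-5.20592000e-04, -9.67177552e-01, -2.54100989e-01,
         6.78578762e+01],
       [ 9.99999860e-01, -5.28664243e-04, -3.65198867e-05,
         1.26455100e+00],
       [-9.90128923e-05, -2.54100972e-01,  9.67177691e-01,
        -1.82332295e+02],
       [ 0.00000000e+00,  0.00000000e+00,  0.00000000e+00,
         1.00000000e+00]])}
```

View pics/scene0.png

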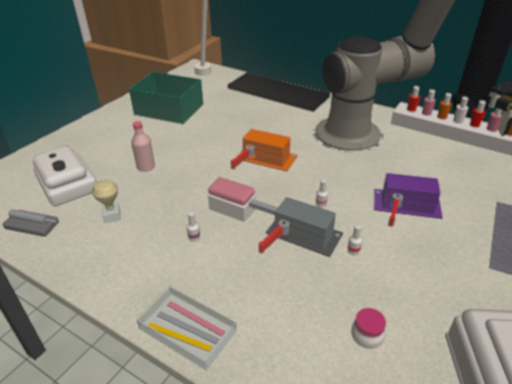

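View pics/side0.png

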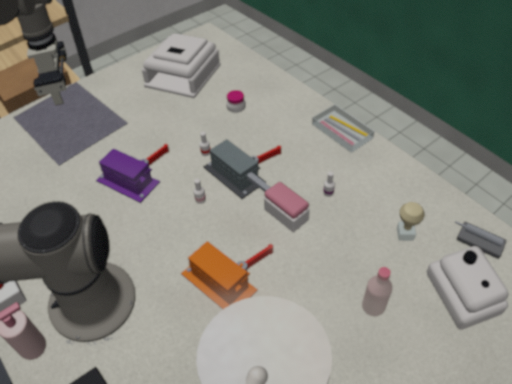

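The scene view shows the grey clamp near (305,225), the rest at (232,198) and the lever end at (265,245). Polish bottles stand at (322,193), (355,241) and (193,228). The side view shows the clamp at (235,165), the rest at (287,203) and the lever end at (278,152).

```bash
cat > h.py <<'E'
import numpy as np, cv2
from scipy.spatial.transform import Rotation as R
from plant import *
def cam(n,o=None):
    c=get_calibration(n)
    if n=="wrist":
        M=np.array(c["mount"]); Rt=R.from_euler('xyz',o["tcp_rot"]).as_matrix()
        return c["mtx"],c["dist_coeffs"],Rt@M[:3,:3],Rt@M[:3,3]+o["tool_pos"]
    return c["mtx"],c["dist_coeffs"],R.from_euler('xyz',c["attitude"]).as_matrix(),np.array(c["position"])
def cast(cm,px,z):
    K,D,Rm,p=cm
    u=cv2.undistortPoints(np.array(px,float).reshape(-1,1,2),K,D)[:,0]
    d=np.c_[u,np.ones(len(u))]@Rm.T
    return p+d*((z-p[2])/d[:,2])[:,None]
def proj(cm,P):
    K,D,Rm,p=cm
    return cv2.projectPoints((np.array(P,float).reshape(-1,3)-p)@Rm,np.zeros(3),np.zeros(3),K,D)[0][:,0]
def blob(im,lo,hi,roi):
    x0,y0,x1,y1=roi; hsv=cv2.cvtColor(im,cv2.COLOR_RGB2HSV); m=cv2.inRange(hsv,lo,hi)
    k=np.zeros_like(m);k[y0:y1,x0:x1]=m[y0:y1,x0:x1]
    cs=cv2.findContours(k,cv2.RETR_EXTERNAL,cv2.CHAIN_APPROX_NONE)[0]
    return max(cs,key=cv2.contourArea)
E
python3 - <<'E'
from h import *
for n,rp,rl in (("scene",(200,170,262,225),(255,222,292,255)),("side",(260,175,315,230),(252,140,290,170))):
    im=cv2.imread(f"pics/{n}0.png")[:,:,::-1].copy(); cm=cam(n)
    hs=cv2.cvtColor(im,cv2.COLOR_RGB2HSV)
    pts=[(232,190),(232,208),(305,215),(290,225),(267,238)] if n=="scene" else [(287,198),(236,156),(225,165),(270,155)]
    print([hs[y,x].tolist() for x,y in pts])
    c=blob(im,(160,70,120),(180,140,255),rp); W=cast(cm,c[:,0],74)
    r=cv2.minAreaRect(W[:,:2].astype(np.float32)); print(n,"pad",cv2.contourArea(c),r, cv2.boxPoints(r).round().tolist())
    c=blob(im,(0,150,90),(8,255,255),rl); c2=blob(im,(170,150,90),(180,255,255),rl) if 0 else c
    W=cast(cm,c[:,0],52); r=cv2.minAreaRect(W[:,:2].astype(np.float32)); print("lever",r,cv2.boxPoints(r).round().tolist())
    c=cast(cm,[(305,215)] if n=="scene" else [(236,155)],75);print("clamp top approx",c)
# bottles
print(cast(cam("scene"),[(322,183),(355,230),(193,218)],79).round())
print(cast(cam("side"),[(199,184),(204,137),(330,178)],79).round())
a=cv2.imread("pics/scene0.png")[160:270,180:380];b=cv2.imread("pics/side0.png")[120:240,180:350]
cv2.imwrite("pics/crop.png",np.vstack([cv2.resize(a,(545,300),interpolation=2),cv2.resize(b,(545,300),interpolation=2)]))
E
```

```text
[[175, 96, 185], [11, 22, 127], [84, 11, 114], [45, 6, 83], [1, 190, 189]]
scene pad 649.5 ((531.2421264648438, -94.47611236572266), (67.34989929199219, 109.48518371582031), 4.167287349700928) [[494.0, -42.0], [502.0, -152.0], [569.0, -147.0], [561.0, -37.0]]
lever ((607.9541015625, 66.92109680175781), (21.21207046508789, 90.1446762084961), 84.7054672241211) [[562.0, 61.0], [652.0, 52.0], [654.0, 73.0], [564.0, 82.0]]
clamp top approx [[519.57593587 107.28009907  75.        ]]
[[173, 84, 169], [90, 21, 110], [95, 25, 61], [1, 212, 95]]
side pad 672.0 ((516.3121948242188, -108.14114379882812), (57.16773223876953, 104.55398559570312), 3.7094266414642334) [[484.0, -58.0], [491.0, -162.0], [548.0, -158.0], [541.0, -54.0]]
lever ((601.8732299804688, 56.44892883300781), (21.261198043823242, 77.09944915771484), 84.9068374633789) [[563.0, 49.0], [639.0, 42.0], [641.0, 64.0], [564.0, 70.0]]
clamp top approx [[516.36906522  95.22870068  75.        ]]
[[ 391.   89.   79.]
 [ 511.  227.   79.]
 [ 668. -107.   79.]]
[[ 377.   71.   79.]
 [ 490.  209.   79.]
 [ 646. -135.   79.]]
```

View pics/crop.png

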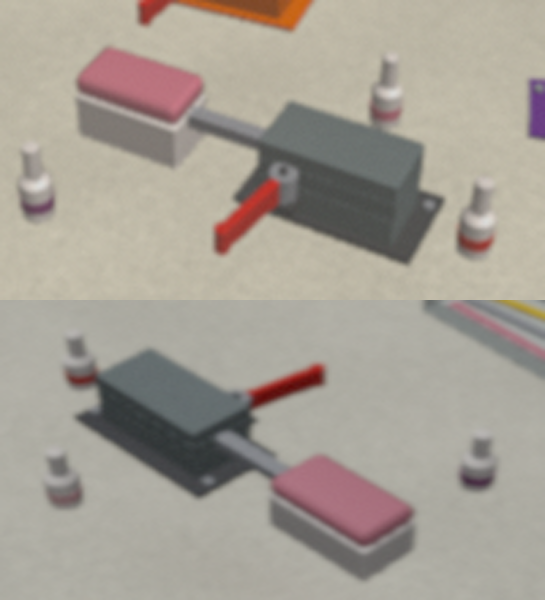

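The crop confirms the layout: the rest with its rod points into the clamp, the lever is open, and one bottle stands beside each end of the clamp. The clamp's +x is about world +y (yaw about 94°). Next is the approach plan.

```bash
cat >> h.py <<'E'
def plan(tgt,yaw_deg,n,o=None):
    """rows from the present pose to tgt (world mm), yaw in degrees, tool down"""
    o=o or get_obs(); p=o["tool_pos"]; y=o["tcp_rot"][2]
    dy=(np.radians(yaw_deg)-y+np.pi)%(2*np.pi)-np.pi
    d=(np.array(tgt,float)-p)/n/25; tw=-np.degrees(dy)/n/5; rows=[]
    for i in range(n):
        a=y+dy*i/n; rows.append([round(v,2) for v in (d[0]*np.cos(a)+d[1]*np.sin(a), d[0]*np.sin(a)-d[1]*np.cos(a), -d[2])])
    print("twist",round(tw,3))
    for i in range(0,n,5): print(rows[i:i+5])
E
python3 -c "
from h import *
plan((531,-195,150),94,30)"
```

```text
twist 0.415
[[np.float64(-0.75), np.float64(-0.65), np.float64(0.07)], [np.float64(-0.78), np.float64(-0.62), np.float64(0.07)], [np.float64(-0.8), np.float64(-0.6), np.float64(0.07)], [np.float64(-0.82), np.float64(-0.57), np.float64(0.07)], [np.float64(-0.84), np.float64(-0.54), np.float64(0.07)]]
[[np.float64(-0.86), np.float64(-0.51), np.float64(0.07)], [np.float64(-0.88), np.float64(-0.47), np.float64(0.07)], [np.float64(-0.89), np.float64(-0.44), np.float64(0.07)], [np.float64(-0.91), np.float64(-0.41), np.float64(0.07)], [np.float64(-0.92), np.float64(-0.38), np.float64(0.07)]]
[[np.float64(-0.94), np.float64(-0.34), np.float64(0.07)], [np.float64(-0.95), np.float64(-0.31), np.float64(0.07)], [np.float64(-0.96), np.float64(-0.27), np.float64(0.07)], [np.float64(-0.97), np.float64(-0.24), np.float64(0.07)], [np.float64(-0.97), np.float64(-0.2), np.float64(0.07)]]
[[np.float64(-0.98), np.float64(-0.17), np.float64(0.07)], [np.float64(-0.99), np.float64(-0.13), np.float64(0.07)], [np.float64(-0.99), np.float64(-0.1), np.float64(0.07)], [np.float64(-0.99), np.float64(-0.06), np.float64(0.07)], [np.float64(-1.0), np.float64(-0.03), np.float64(0.07)]]
[[np.float64(-1.0), np.float64(0.01), np.float64(0.07)], [np.float64(-0.99), np.float64(0.05), np.float64(0.07)], [np.float64(-0.99), np.float64(0.08), np.float64(0.07)], [np.float64(-0.99), np.float64(0.12), np.float64(0.07)], [np.float64(-0.98), np.float64(0.15), np.float64(0.07)]]
[[np.float64(-0.98), np.float64(0.19), np.float64(0.07)], [np.float64(-0.97), np.float64(0.22), np.float64(0.07)], [np.float64(-0.96), np.float64(0.26), np.float64(0.07)], [np.float64(-0.95), np.float64(0.29), np.float64(0.07)], [np.float64(-0.94), np.float64(0.33), np.float64(0.07)]]
```

arm_command:
  gripper: [0, 0, 0, 0, 0]
  dp:
    - [-0.75, -0.65, 0.07]
    - [-0.78, -0.62, 0.07]
    - [-0.8, -0.6, 0.07]
    - [-0.82, -0.57, 0.07]
    - [-0.84, -0.54, 0.07]
  twist: [0.4, 0.4, 0.4, 0.4, 0.4]

```text
time: 0.72
tool_pos: [265.3, 367.1, 192.6]
tcp_rot: [-3.141, -0.0, 2.551]
contact_force: [-0.5, -0.2, -0.1]
grip_width: 46.2
finger_force: 0.0
```

arm_command:
  gripper: [0, 0, 0, 0, 0]
  dp:
    - [-0.86, -0.51, 0.07]
    - [-0.88, -0.47, 0.07]
    - [-0.89, -0.44, 0.07]
    - [-0.91, -0.41, 0.07]
    - [-0.92, -0.38, 0.07]
  twist: [0.4, 0.4, 0.4, 0.4, 0.4]

```text
time: 1.35
tool_pos: [319.6, 255.0, 183.9]
tcp_rot: [-3.141, -0.0, 2.377]
contact_force: [0.4, -0.1, -0.3]
grip_width: 0.9
finger_force: 0.0
```

arm_command:
  gripper: [0, 0, 0, 0, 0]
  dp:
    - [-0.94, -0.34, 0.07]
    - [-0.95, -0.31, 0.07]
    - [-0.96, -0.27, 0.07]
    - [-0.97, -0.24, 0.07]
    - [-0.97, -0.2, 0.07]
  twist: [0.4, 0.4, 0.4, 0.4, 0.4]

```text
time: 1.98
tool_pos: [375.0, 143.4, 175.2]
tcp_rot: [-3.141, -0.0, 2.202]
contact_force: [-0.0, 0.2, -1.1]
grip_width: 0.1
finger_force: 0.0
```

arm_command:
  gripper: [0, 0, 0, 0, 0]
  dp:
    - [-0.98, -0.17, 0.07]
    - [-0.99, -0.13, 0.07]
    - [-0.99, -0.1, 0.07]
    - [-0.99, -0.06, 0.07]
    - [-1, -0.03, 0.07]
  twist: [0.4, 0.4, 0.4, 0.4, 0.4]

```text
time: 2.6
tool_pos: [430.7, 32.1, 166.4]
tcp_rot: [-3.141, -0.0, 2.027]
contact_force: [1.0, 0.3, -0.5]
grip_width: 0.3
finger_force: 0.0
```

arm_command:
  gripper: [0, 0, 0, 0, 0]
  dp:
    - [-1, 0.01, 0.07]
    - [-0.99, 0.05, 0.07]
    - [-0.99, 0.08, 0.07]
    - [-0.99, 0.12, 0.07]
    - [-0.98, 0.15, 0.07]
  twist: [0.4, 0.4, 0.4, 0.4, 0.4]

```text
time: 3.22
tool_pos: [487.3, -78.8, 157.7]
tcp_rot: [-3.141, -0.0, 1.853]
contact_force: [1.5, -0.3, -0.2]
grip_width: 0.5
finger_force: 0.0
```

```bash
python3 -c "
from h import *
o=get_obs(); im=capture('wrist'); cv2.imwrite('pics/w1.png',im[:,:,::-1]); np.save('pics/w1.npy',np.r_[o['tool_pos'],o['tcp_rot']])
cm=cam('wrist',o)
for z in (74,): print(proj(cm,[(524,-101,74),(528,-156,74),(520,-46,74)]))
plan((531,-195,150),94,5)"
```

```text
[[284.37229222 220.10283261]
 [272.24988376 267.74857707]
 [297.6531828  167.35131722]]
twist 0.48
[[np.float64(-0.97), np.float64(0.07), np.float64(0.06)], [np.float64(-0.96), np.float64(0.11), np.float64(0.06)], [np.float64(-0.96), np.float64(0.15), np.float64(0.06)], [np.float64(-0.95), np.float64(0.19), np.float64(0.06)], [np.float64(-0.94), np.float64(0.23), np.float64(0.06)]]
```

View pics/w1.png

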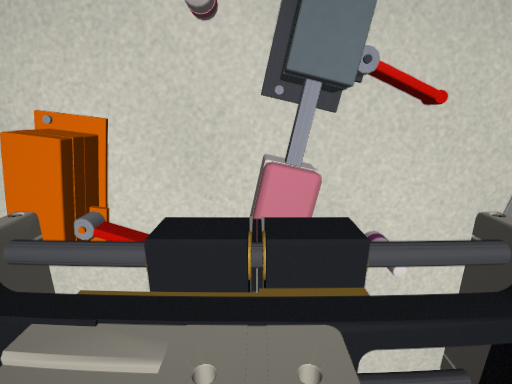

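The wrist view shows the rod from (295,163) to (312,84), the clamp's front top edge from (289,77) to (357,88), the lever pin at (368,58), the lever end at (441,97), and the pad's front edge at (264,164)-(320,175).

```bash
python3 -c "
from h import *
a=np.load('pics/w1.npy'); cm=cam('wrist',dict(tool_pos=a[:3],tcp_rot=a[3:]))
r=cast(cm,[(295,162),(312.5,84)],53);print('rod',r.round(1)); d=r[1]-r[0];th=np.degrees(np.arctan2(d[1],d[0]));print('yaw',th)
m=cast(cm,[(289,77),(357,88)],75);print('clamp face',m.round(1), np.degrees(np.arctan2(*(m[1]-m[0])[[1,0]]))+90)
print('pin,end',cast(cm,[(368,58)],66).round(1),cast(cm,[(441,97)],58).round(1))
im=cv2.imread('pics/w1.png')[:,:,::-1].copy()
c=blob(im,(165,70,90),(180,150,255),(240,150,330,218)); W=cast(cm,c[:,0],72); print('pad bounds',W.min(0).round(1),W.max(0).round(1))
u=np.array([np.cos(np.radians(th)),np.sin(np.radians(th))]);v=np.array([-u[1],u[0]])
print('pad along',(W[:,:2]@u).max(),'lat',(W[:,:2]@v).min(),(W[:,:2]@v).max(),'rod lat',r[:,:2]@v,'rod along',r[:,:2]@u, 'clamp', m[:,:2]@u,m[:,:2]@v)
"
```

```text
rod [[519.6 -44.1  53. ]
 [512.5  33.6  53. ]]
yaw 95.2776654324292
clamp face [[487.1  29.7  75. ]
 [549.   38.5  75. ]] 98.0239182460939
pin,end [[552.3  68.   66. ]] [[637.8  58.9  58. ]]
pad bounds [ 488.6 -107.3   72. ] [548.8 -45.5  72. ]
pad along -93.51165316268617 lat -539.3365732610056 -480.0458979365804 rod lat [-513.37457 -513.37457] rod along [-91.70616871 -13.7171319 ] clamp [-15.20026238 -12.20322312] [-487.73928416 -550.21939473]
```

arm_command:
  gripper: [0, 0, 0, 0, 0]
  dp:
    - [-0.97, 0.07, 0.06]
    - [-0.96, 0.11, 0.06]
    - [-0.96, 0.15, 0.06]
    - [-0.95, 0.19, 0.06]
    - [-0.94, 0.23, 0.06]
  twist: [0.48, 0.48, 0.48, 0.48, 0.48]

```text
time: 3.9
tool_pos: [529.6, -193.1, 150.2]
tcp_rot: [-3.142, -0.0, 1.642]
contact_force: [0.1, -0.3, -0.7]
grip_width: 0.1
finger_force: 0.0
```

arm_command:
  gripper: [0, 0, 0, 0, 0]
  dp:
    - [0, 0.14, 1]
    - [0, 0, 1]
    - [0, 0, 1]
    - [0, 0, 1]
    - [0, 0, 0.9]
  twist: [-0.24, 0, 0, 0, 0]

```text
time: 4.53
tool_pos: [532.8, -192.0, 26.8]
tcp_rot: [-3.141, -0.0, 1.664]
contact_force: [0.1, -1.0, 0.5]
grip_width: 0.3
finger_force: 0.0
```

arm_command:
  gripper: [0, 0, 0, 0, 0]
  dp:
    - [0.2, 0, 0]
    - [0.2, 0, 0]
    - [0.2, 0, 0]
    - [0.1, 0, 0]
    - [0, 0, 0]
  twist: [0, 0, 0, 0, 0]

```text
time: 5.15
tool_pos: [531.3, -173.7, 28.4]
tcp_rot: [3.141, 0.0, 1.666]
contact_force: [0.4, -0.2, -0.7]
grip_width: 0.5
finger_force: 0.0
```

arm_command:
  gripper: [0, 0, 0, 0, 0]
  dp:
    - [0.08, 0, 0]
    - [0.08, 0, 0]
    - [0.08, 0, 0]
    - [0.08, 0, 0]
    - [0.08, 0, 0]
  twist: [0, 0, 0, 0, 0]

```text
time: 5.78
tool_pos: [531.1, -165.6, 28.6]
tcp_rot: [3.139, 0.003, 1.665]
contact_force: [1.7, -7.3, 1.1]
grip_width: 0.3
finger_force: 3.5
```

arm_command:
  gripper: [0, 0, 0, 0, 0]
  dp:
    - [0.08, 0, 0]
    - [0.08, 0, 0]
    - [0.08, 0, 0]
    - [0.08, 0, 0]
    - [0.08, 0, 0]
  twist: [0, 0, 0, 0, 0]

```text
time: 6.4
tool_pos: [530.3, -155.9, 28.7]
tcp_rot: [3.139, 0.003, 1.665]
contact_force: [0.4, -7.4, 1.6]
grip_width: 0.7
finger_force: 3.7
```

arm_command:
  gripper: [0, 0, 0, 0, 0]
  dp:
    - [0.08, 0, 0]
    - [0.08, 0, 0]
    - [0.08, 0, 0]
    - [0.08, 0, 0]
    - [0.08, 0, 0]
  twist: [0, 0, 0, 0, 0]

```text
time: 7.02
tool_pos: [529.3, -145.8, 28.7]
tcp_rot: [3.139, 0.003, 1.665]
contact_force: [0.6, -6.8, 2.3]
grip_width: 0.2
finger_force: 3.6
```

arm_command:
  gripper: [0, 0, 0, 0, 0]
  dp:
    - [0.06, 0, 0]
    - [0.06, 0, 0]
    - [0.06, 0, 0]
    - [0.06, 0, 0]
    - [0.06, 0, 0]
  twist: [0, 0, 0, 0, 0]

```text
time: 7.65
tool_pos: [528.5, -138.3, 28.6]
tcp_rot: [3.139, 0.003, 1.665]
contact_force: [0.5, -6.9, 1.8]
grip_width: 0.2
finger_force: 3.5
```

arm_command:
  gripper: [0, 0, 0, 0, 0]
  dp:
    - [0.06, 0, 0]
    - [0.06, 0, 0]
    - [0.06, 0, 0]
    - [0.06, 0, 0]
    - [0.06, 0, 0]
  twist: [0, 0, 0, 0, 0]

```text
time: 8.28
tool_pos: [527.7, -130.7, 28.6]
tcp_rot: [3.139, 0.003, 1.665]
contact_force: [0.7, -6.0, 0.6]
grip_width: 0.1
finger_force: 3.4
```

arm_command:
  gripper: [0, 0, 0, 0, 0]
  dp:
    - [0.04, 0, 0]
    - [0.04, 0, 0]
    - [0.04, 0, 0]
    - [0.04, 0, 0]
    - [0.04, 0, 0]
  twist: [0, 0, 0, 0, 0]

```text
time: 8.9
tool_pos: [527.2, -125.7, 28.6]
tcp_rot: [3.14, 0.003, 1.665]
contact_force: [0.7, -6.7, 0.6]
grip_width: 0.4
finger_force: 3.3
```

arm_command:
  gripper: [0, 0, 0, 0, 0]
  dp:
    - [0.04, 0, 0]
    - [0.04, 0, 0]
    - [0.04, 0, 0]
    - [0.04, 0, 0]
    - [0, 0, 0]
  twist: [0, 0, 0, 0, 0]

```text
time: 9.52
tool_pos: [526.8, -121.5, 28.5]
tcp_rot: [3.14, 0.002, 1.665]
contact_force: [0.6, -5.9, 1.0]
grip_width: 0.6
finger_force: 3.0
```

arm_command:
  gripper: [0, 0, 0, 0, 0]
  dp:
    - [0.04, 0, 0]
    - [0.04, 0, 0]
    - [0.04, 0, 0]
    - [0.04, 0, 0]
    - [0, 0, 0]
  twist: [0, 0, 0, 0, 0]

```text
time: 10.15
tool_pos: [526.5, -117.8, 28.5]
tcp_rot: [3.139, 0.003, 1.665]
contact_force: [0.9, -7.3, 1.3]
grip_width: 0.5
finger_force: 3.6
```

arm_command:
  gripper: [0, 0, 0, 0, 0]
  dp:
    - [0.04, 0, 0]
    - [0.04, 0, 0]
    - [0.04, 0, 0]
    - [0.04, 0, 0]
    - [0, 0, 0]
  twist: [0, 0, 0, 0, 0]

```text
time: 10.78
tool_pos: [527.4, -116.9, 29.0]
tcp_rot: [3.137, 0.007, 1.665]
contact_force: [0.9, -18.2, -1.1]
grip_width: 0.7
finger_force: 9.6
```

arm_command:
  gripper: [0, 0, 0, 0, 0]
  dp:
    - [0.02, 0, 0]
    - [0.02, 0, 0]
    - [0, 0, 0]
    - [0, 0, 0]
    - [0, 0, 0]
  twist: [0, 0, 0, 0, 0]

```text
time: 11.4
tool_pos: [527.8, -116.7, 29.2]
tcp_rot: [3.136, 0.009, 1.665]
contact_force: [1.1, -22.1, -1.3]
grip_width: 0.1
finger_force: 11.1
```

Home found: force rose to 22 N with no motion. I'll back off, lift, and move to the lever.

arm_command:
  gripper: [0, 0, 0, 0, 0]
  dp:
    - [-0.15, 0, 0]
    - [-0.2, 0, 0]
    - [-0.5, 0, 0]
    - [-0.5, 0, 0]
    - [-0.2, 0, -0.5]
  twist: [0, 0, 0, 0, 0]

```text
time: 12.02
tool_pos: [528.1, -150.4, 40.0]
tcp_rot: [-3.14, -0.001, 1.665]
contact_force: [0.2, 0.4, -0.4]
grip_width: 0.5
finger_force: 0.0
```

arm_command:
  gripper: [0, 0, 0, 0, 0]
  dp:
    - [0, 0, -1]
    - [0, 0, -1]
    - [0, 0, -1]
    - [0, 0, -1]
    - [0, 0, 0]
  twist: [0, 0, 0, 0, 0]

```text
time: 12.65
tool_pos: [530.0, -150.3, 143.0]
tcp_rot: [3.137, 0.002, 1.666]
contact_force: [-0.8, 1.0, 0.2]
grip_width: 0.4
finger_force: 0.0
```

```bash
python3 -c "
from h import *
plan((620,15,140),85,10)"
```

```text
twist 0.209
[[np.float64(0.62), np.float64(0.42), np.float64(0.01)], [np.float64(0.63), np.float64(0.41), np.float64(0.01)], [np.float64(0.64), np.float64(0.4), np.float64(0.01)], [np.float64(0.65), np.float64(0.39), np.float64(0.01)], [np.float64(0.65), np.float64(0.37), np.float64(0.01)]]
[[np.float64(0.66), np.float64(0.36), np.float64(0.01)], [np.float64(0.67), np.float64(0.35), np.float64(0.01)], [np.float64(0.67), np.float64(0.34), np.float64(0.01)], [np.float64(0.68), np.float64(0.33), np.float64(0.01)], [np.float64(0.68), np.float64(0.31), np.float64(0.01)]]
```

arm_command:
  gripper: [0, 0, 0, 0, 0]
  dp:
    - [0.62, 0.42, 0]
    - [0.63, 0.41, 0]
    - [0.64, 0.4, 0]
    - [0.65, 0.39, 0]
    - [0.65, 0.37, 0]
  twist: [0.2, 0.2, 0.2, 0.2, 0.2]

```text
time: 13.28
tool_pos: [573.3, -66.4, 139.4]
tcp_rot: [-3.14, -0.001, 1.578]
contact_force: [-0.2, -1.1, -0.4]
grip_width: 0.5
finger_force: 0.0
```

arm_command:
  gripper: [0, 0, 0, 0, 0]
  dp:
    - [0.66, 0.36, 0]
    - [0.67, 0.35, 0]
    - [0.67, 0.34, 0]
    - [0.68, 0.33, 0]
    - [0.68, 0.31, 0]
  twist: [0.2, 0.2, 0.2, 0.2, 0.2]

```text
time: 13.9
tool_pos: [617.8, 16.3, 139.3]
tcp_rot: [-3.14, -0.0, 1.491]
contact_force: [-0.4, -0.3, -0.5]
grip_width: 0.3
finger_force: 0.0
```

```bash
python3 -c "
from h import *
o=get_obs(); im=capture('wrist'); cv2.imwrite('pics/w2.png',im[:,:,::-1]); np.save('pics/w2.npy',np.r_[o['tool_pos'],o['tcp_rot']]);print(o['tool_pos'],o['tcp_rot'])
print(proj(cam('wrist',o),[(551.5,67.5,60),(643,60,58)]))"
```

```text
[617.84500264  16.30015609 139.33189918] [-3.13969468e+00 -1.86018432e-04  1.49051194e+00]
[[180.53704584 143.78231058]
 [279.12003879 143.52280521]]
```

View pics/w2.png

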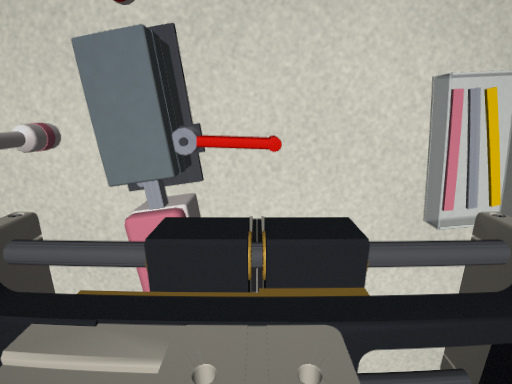

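The wrist view shows the lever pin at (183,141) and the lever end at (275,144), both within about 3 px of my model. The rest sits close to the clamp with a short length of rod showing. I'll descend in front of the lever and plan the arc.

```bash
python3 -c "
from h import *
a=np.load('pics/w2.npy'); cm=cam('wrist',dict(tool_pos=a[:3],tcp_rot=a[3:]))
print(cast(cm,[(183,141)],64).round(1),cast(cm,[(275,144)],58).round(1))
pin=np.array([551.5,67.5]);r=72;off=15
def pose(j,off=off):
    f=np.radians(95.3-100)+j; return pin+r*np.array([np.cos(f),np.sin(f)])-off*np.array([-np.sin(f),np.cos(f)]),np.degrees(f)+90
print(pose(0,22))
js=np.r_[np.linspace(0,1.62,26)]
P=[pose(j) for j in js]
for i in range(25):
    d=(P[i+1][0]-P[i][0])/25; y=np.radians(P[i][1])
    print(round(js[i+1],2),P[i+1][0].round(),round(P[i+1][1],1),[round(float(v),2) for v in (d@[np.cos(y),np.sin(y)],d@[np.sin(y),-np.cos(y)])],round(-(P[i+1][1]-P[i][1])/5,2)) if i in(0,1,24) else 0
"
```

```text
[[555.2  70.1  64. ]] [[639.1  59.9  58. ]]
(array([621.45524466,  39.67440487]), np.float64(85.3))
0.06 [623.  51.] 89.0 [0.19, 0.03] -0.74
0.13 [624.  56.] 92.7 [0.19, 0.03] -0.74
1.62 [569. 139.] 178.1 [0.19, 0.03] -0.74
```

arm_command:
  gripper: [0, 0, 0, 0, 0]
  dp:
    - [0, 0.15, 0.9]
    - [0, 0, 0.9]
    - [0, 0, 0.9]
    - [0, 0, 0.9]
    - [0, 0, 0.6]
  twist: [0, 0, 0, 0, 0]

```text
time: 14.58
tool_pos: [620.8, 15.1, 33.7]
tcp_rot: [-3.139, -0.0, 1.491]
contact_force: [0.4, 0.2, 0.4]
grip_width: 0.5
finger_force: 0.0
```

arm_command:
  gripper: [0, 0, 0, 0, 0]
  dp:
    - [0.4, 0, 0]
    - [0.3, 0, 0]
    - [0.2, 0, 0]
    - [0.1, 0, 0]
    - [0.1, 0, 0]
  twist: [0, 0, 0, 0, 0]

```text
time: 15.2
tool_pos: [624.3, 43.0, 35.8]
tcp_rot: [3.141, -0.0, 1.491]
contact_force: [-0.3, -0.2, 0.6]
grip_width: 0.5
finger_force: 0.0
```

arm_command:
  gripper: [0, 0, 0, 0, 0]
  dp:
    - [0.1, 0, 0]
    - [0.1, 0, 0]
    - [0.1, 0, 0]
    - [0, 0, 0]
    - [0, 0, 0]
  twist: [0, 0, 0, 0, 0]

```text
time: 15.82
tool_pos: [624.7, 50.3, 35.5]
tcp_rot: [3.142, -0.0, 1.491]
contact_force: [-0.1, 0.2, 0.3]
grip_width: 0.5
finger_force: 0.0
```

arm_command:
  gripper: [0, 0, 0, 0, 0]
  dp:
    - [0.08, 0, 0]
    - [0.08, 0, 0]
    - [0.08, 0, 0]
    - [0, 0, 0]
    - [0, 0, 0]
  twist: [0, 0, 0, 0, 0]

```text
time: 16.45
tool_pos: [625.2, 56.3, 35.4]
tcp_rot: [-3.142, -0.0, 1.491]
contact_force: [-0.0, 0.3, -0.7]
grip_width: 0.4
finger_force: 0.0
```

```bash
python3 -c "
from h import *
im=capture('scene')[:,:,::-1][170:290,210:370];b=capture('wrist')[:,:,::-1][60:300,100:420]
cv2.imwrite('pics/c3.png',np.hstack([cv2.resize(im,(400,300),interpolation=2),cv2.resize(b,(400,300))]))"
```

```text
(no output)
```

View pics/c3.png

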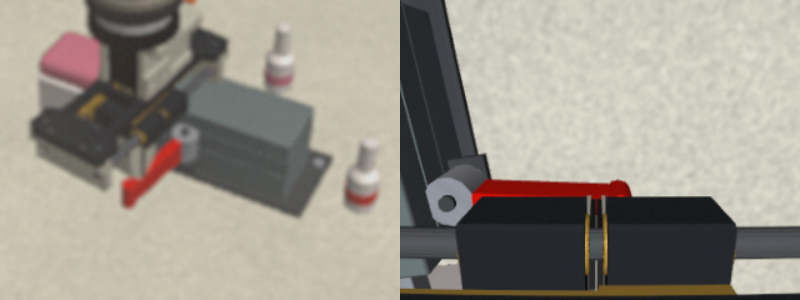

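The crop shows the closed fingers just behind the lever, around 72–75 mm from the pin, with the lever still open. I'll continue slowly.

arm_command:
  gripper: [0, 0, 0, 0, 0]
  dp:
    - [0.08, 0, 0]
    - [0.08, 0, 0]
    - [0.04, 0, 0]
    - [0, 0, 0]
    - [0, 0, 0]
  twist: [0, 0, 0, 0, 0]

```text
time: 17.18
tool_pos: [625.6, 61.3, 35.5]
tcp_rot: [3.142, -0.0, 1.491]
contact_force: [-0.2, -1.1, 0.4]
grip_width: 0.2
finger_force: 0.0
```

```bash
cat >> h.py <<'E'
def lev(roi=(100,60,420,235)):
    o=get_obs(); im=capture('wrist'); cm=cam('wrist',o); hs=cv2.cvtColor(im,cv2.COLOR_RGB2HSV)
    m=cv2.inRange(hs,(0,170,100),(6,255,255)); ys,xs=np.nonzero(m); k=(ys<roi[3])&(xs>roi[0])&(xs<roi[2]); P=np.c_[xs,ys][k]
    W=cast(cm,P,58)[:,:2]; d=np.linalg.norm(W-[552,68],axis=1); W2=W[(d>60)&(d<95)]; c=W2.mean(0)-[552,68]
    print("lever tip region",W2.mean(0).round(1),len(W2),"angle",np.degrees(np.arctan2(c[1],c[0])).round(1),"joint~",(np.arctan2(c[1],c[0])-np.radians(95.3-100)).round(2),"dmax",d.max().round(1))
    return im
E
python3 -c "
from h import *
im=lev(); cv2.imwrite('pics/w4.png',im[:,:,::-1][60:260,120:440])"
```

```text
lever tip region [627.6  73.4] 183 angle 4.1 joint~ 0.15 dmax 90.5
```

View pics/w4.png

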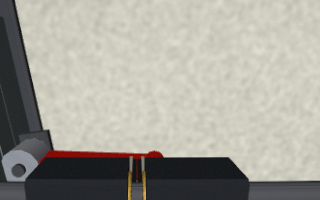

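The crop shows the lever right behind the finger blocks, its end near full-image pixel (275,215). I'll check whether it has started turning.

```bash
python3 -c "
from h import *
o=get_obs();cm=cam('wrist',o)
print(o['contact_force'],cast(cm,[(275,215)],58),cast(cm,[(138,229)],64),proj(cm,[(639.1,59.9,58),(555.2,70.1,64)]))"
```

```text
[ 0.23822411 -0.17213514 -0.94391004] [[638.26412314  72.35473354  58.        ]] [[556.22047516  72.10367274  64.        ]] [[277.61919661 233.92856686]
 [136.98785424 232.22868666]]
```

arm_command:
  gripper: [0, 0, 0, 0, 0]
  dp:
    - [0.08, 0, 0]
    - [0.08, 0, 0]
    - [0.04, 0, 0]
    - [0, 0, 0]
    - [0, 0, 0]
  twist: [0, 0, 0, 0, 0]

```text
time: 17.85
tool_pos: [626.0, 66.3, 35.5]
tcp_rot: [3.142, -0.0, 1.491]
contact_force: [0.7, 0.7, 0.2]
grip_width: 0.7
finger_force: 0.0
```

```bash
python3 -c "
from h import *
lev()"
```

```text
Traceback (most recent call last):
  File "h.py", line 35, in lev
    W=cast(cm,P,58)[:,:2]; d=np.linalg.norm(W-[552,68],axis=1); W2=W[(d>60)&(d<95)]; c=W2.mean(0)-[552,68]
      ~~~~^^^^^^^^^
  File "h.py", line 12, in cast
    u=cv2.undistortPoints(np.array(px,float).reshape(-1,1,2),K,D)[:,0]
      ~~~~~~~~~~~~~~~~~~~^^^^^^^^^^^^^^^^^^^^^^^^^^^^^^^^^^^^^^^^
cv2.error: OpenCV(4.12.0) /io/opencv/modules/calib3d/src/undistort.dispatch.cpp:347: error: (-215:Assertion failed) CV_IS_MAT(_src) && CV_IS_MAT(_dst) && (_src->rows == 1 || _src->cols == 1) && (_dst->rows == 1 || _dst->cols == 1) && _src->cols + _src->rows - 1 == _dst->rows + _dst->cols - 1 && (CV_MAT_TYPE(_src->type) == CV_32FC2 || CV_MAT_TYPE(_src->type) == CV_64FC2) && (CV_MAT_TYPE(_dst->type) == CV_32FC2 || CV_MAT_TYPE(_dst->type) == CV_64FC2) in function 'cvUndistortPointsInternal'
```

```bash
python3 -c "
from h import *
a=capture('scene')[:,:,::-1][190:270,230:330];b=capture('side')[:,:,::-1][110:220,200:320]
cv2.imwrite('pics/c5.png',np.hstack([cv2.resize(a,(400,320),interpolation=2),cv2.resize(b,(350,320),interpolation=2)]))
print(get_obs()['contact_force'])
for n in('scene','side'): print(proj(cam(n),[(551+92*np.cos(t),68+92*np.sin(t),50) for t in (-.082,.1,.25)]).round(), proj(cam(n),[(626,66,36)]))"
```

```text
[ 1.36111387 -0.08047573 -0.2631479 ]
[[260. 247.]
 [267. 250.]
 [273. 252.]] [[266.24509076 248.00625014]]
[[279. 147.]
 [276. 144.]
 [272. 142.]] [[273.71059162 152.41671862]]
```

View pics/c5.png

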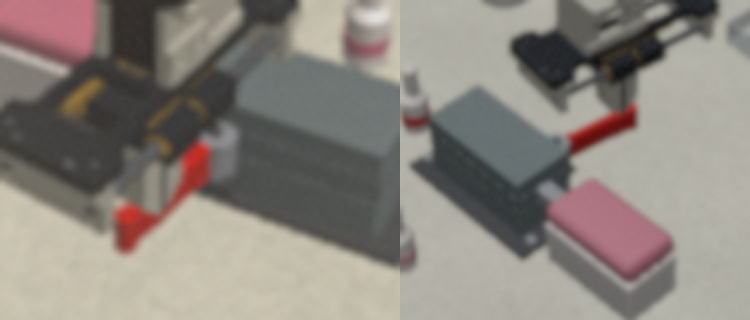

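The crop shows the fingers over the lever with the red end near its start position, so I can't tell from it whether the lever moved. I'll compare the red pixels numerically with the start pictures.

```bash
python3 -c "
from h import *
for n,roi in (('scene',(240,205,300,265)),('side',(245,130,300,175))):
    cm=cam(n)
    for im in (cv2.imread(f'pics/{n}0.png')[:,:,::-1].copy(),capture(n)):
        hs=cv2.cvtColor(im,cv2.COLOR_RGB2HSV); m=cv2.inRange(hs,(0,130,70),(8,255,255))
        ys,xs=np.nonzero(m);k=(xs>roi[0])&(xs<roi[2])&(ys>roi[1])&(ys<roi[3]);xs,ys=xs[k],ys[k]
        i=np.argsort(xs); i=i[:12] if n=='scene' else i[-12:]
        print(n,len(xs),xs.min(),xs.max(),ys.min(),ys.max(),'tip',xs[i].mean().round(1),ys[i].mean().round(1), cast(cm,[(xs[i].mean(),ys[i].mean())],45).round(1))
        s=im[228:240:2,262:282:2]if n=='scene' else im[140:160:2,262:282:2]
    print(n,'tcp z36,58,90',proj(cm,[(626,66,z) for z in(36,58,90)]).round())
im=capture('scene')
for y in range(222,256,3): print(y,' '.join('%3d,%3d,%3d'%tuple(im[y,x]) for x in range(256,286,3)))
"
```

```text
scene 229 259 281 226 251 tip 259.8 246.0 [[635.8  55.   45. ]]
scene 139 259 281 226 251 tip 259.8 245.5 [[634.5  54.   45. ]]
scene tcp z36,58,90 [[266. 248.]
 [266. 241.]
 [266. 231.]]
side 140 258 280 146 161 tip 278.9 148.8 [[640.6  60.3  45. ]]
side 138 258 280 146 161 tip 278.9 149.2 [[639.5  59.   45. ]]
side tcp z36,58,90 [[274. 152.]
 [274. 147.]
 [274. 138.]]
222  60, 59, 55  63, 61, 60  62, 60, 57  59, 56, 54  73, 66, 56  59, 60, 61  62, 61, 61  61, 59, 58  69, 67, 69  75, 74, 73
225  64, 61, 61  63, 62, 59  60, 59, 56  63, 56, 49 102, 89, 71  95, 83, 58  57, 56, 55  69, 56, 54 153,102,104 134,133,135
228  66, 63, 63  63, 63, 61 106,104, 93  92, 90, 90  92, 93, 93 106, 87, 55  69, 59, 55 172, 49, 42 194, 48, 38 113, 96, 95
231  65, 65, 64  62, 59, 58  95, 94, 93  93, 92, 92 133,130,119  92, 90, 83 143,121,110 188, 51, 42 155, 50, 42 113,100, 99
234  65, 62, 60  81, 80, 79  96, 96, 94 115,113,103 146,141,128 121,116,107 148,129,116 154, 48, 42 153, 52, 46 105, 98, 98
237 115,113,102 108,107,102 106,103, 95 113,110,100 147,142,130 119,116,107 152, 85, 76 150, 69, 62  92, 73, 71  69, 68, 67
240 145,142,129 175,166,149 143,108, 97 120,115,105 147,143,130 121,106, 97 163, 98, 88 194,185,168 183,178,161 148,144,131
243 133,129,117 182, 84, 75 197, 52, 43 163, 66, 59 152,103, 94 161,102, 91 195,187,168 196,189,172 195,189,171 197,192,173
246 131,128,116 127, 73, 66 161, 54, 47 154, 51, 43 164,105, 93 192,186,168 197,192,174 196,190,172 196,190,172 195,189,171
249 190,184,168 134, 89, 79 151, 52, 46 176,130,117 194,190,171 195,190,171 195,188,171 194,188,170 198,192,174 196,191,173
252 199,194,175 159,129,117 163, 98, 88 197,189,171 196,191,172 194,188,170 199,193,173 200,193,174 198,191,173 200,195,176
255 199,193,174 195,189,172 201,195,176 197,191,173 193,188,169 198,191,173 196,192,173 199,194,175 199,193,175 198,192,173
```

The lever hasn't moved, and both views put the fingertips level with its top, so they passed over it. I'll back off, lower the tool and look again.

arm_command:
  gripper: [0, 0, 0, 0, 0]
  dp:
    - [-0.5, 0, 0]
    - [-0.5, 0, 0]
    - [-0.5, 0, 0]
    - [0, 0, 0.2]
    - [0, 0, 0.2]
  twist: [0, 0, 0, 0, 0]

```text
time: 18.77
tool_pos: [622.9, 28.8, 25.1]
tcp_rot: [-3.141, -0.0, 1.491]
contact_force: [0.7, 0.9, -0.1]
grip_width: 0.4
finger_force: 0.0
```

```bash
python3 -c "
from h import *
a=capture('scene')[:,:,::-1][190:270,220:320];b=capture('side')[:,:,::-1][100:190,220:320]
print(get_obs()['tool_pos'],get_obs()['contact_force'])
p=get_obs()['tool_pos']
for n,im,o in(('scene',a,(220,190)),('side',b,(220,100))): print(n,[(( q-o)*4).round() for q in proj(cam(n),[p+[0,0,dz] for dz in (0,22,47)])])
cv2.imwrite('pics/c6.png',np.hstack([cv2.resize(a,(400,320),interpolation=2),np.array(cv2.resize(b,(400,360),interpolation=2))[:320]]))"
```

```text
[622.39468307  29.24624289  24.50849259] [ 0.03232357  0.66323501 -0.41561969]
scene [array([134., 218.]), array([134., 191.]), array([133., 159.])]
side [array([245., 251.]), array([245., 229.]), array([245., 203.])]
```

View pics/c6.png

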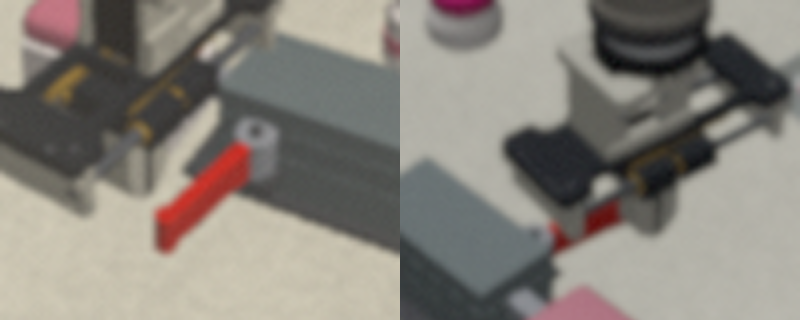

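The fingertips end about 20 mm above the reported TCP: scene crop (140,196) against (134,218) expected. I'll lower another 11 mm, with the real tips then near 36 mm, and push.

arm_command:
  gripper: [0, 0, 0, 0, 0]
  dp:
    - [0, 0, 0.22]
    - [0.2, 0, 0.22]
    - [0.2, 0, 0]
    - [0.1, 0, 0]
    - [0, 0, 0]
  twist: [0, 0, 0, 0, 0]

```text
time: 19.5
tool_pos: [624.1, 41.7, 14.6]
tcp_rot: [3.141, -0.0, 1.492]
contact_force: [1.1, -0.5, -0.1]
grip_width: 0.1
finger_force: 0.0
```

arm_command:
  gripper: [0, 0, 0, 0, 0]
  dp:
    - [0.08, 0, 0]
    - [0.08, 0, 0]
    - [0.08, 0, 0]
    - [0, 0, 0]
    - [0, 0, 0]
  twist: [0, 0, 0, 0, 0]

```text
time: 20.12
tool_pos: [624.4, 47.4, 14.5]
tcp_rot: [-3.141, -0.0, 1.491]
contact_force: [1.2, -1.1, 0.4]
grip_width: 0.3
finger_force: 0.4
```

Contact is starting, as expected at y ≈ 47. Now the first arc rows.

arm_command:
  gripper: [0, 0, 0, 0, 0]
  dp:
    - [0.19, 0.03, 0]
    - [0.19, 0.03, 0]
    - [0.19, 0.03, 0]
    - [0.19, 0.03, 0]
    - [0.19, 0.03, 0]
  twist: [-0.74, -0.74, -0.74, -0.74, -0.74]

```text
time: 20.75
tool_pos: [627.7, 70.2, 14.6]
tcp_rot: [3.141, 0.001, 1.816]
contact_force: [2.1, -4.2, -0.6]
grip_width: 0.5
finger_force: 2.8
```

```bash
python3 -c "
from h import *
lev()"
```

```text
lever tip region [623.9  93.6] 1482 angle 19.6 joint~ 0.42 dmax 93.5
```

arm_command:
  gripper: [0, 0, 0, 0, 0]
  dp:
    - [0.19, 0.03, 0]
    - [0.19, 0.03, 0]
    - [0.19, 0.03, 0]
    - [0.19, 0.03, 0]
    - [0.19, 0.03, 0]
  twist: [-0.74, -0.74, -0.74, -0.74, -0.74]

```text
time: 21.42
tool_pos: [623.7, 93.5, 14.7]
tcp_rot: [3.139, 0.003, 2.138]
contact_force: [6.1, -5.4, -2.7]
grip_width: 0.7
finger_force: 3.9
```

arm_command:
  gripper: [0, 0, 0, 0, 0]
  dp:
    - [0.19, 0.03, 0]
    - [0.19, 0.03, 0]
    - [0.19, 0.03, 0]
    - [0.19, 0.03, 0]
    - [0.19, 0.03, 0]
  twist: [-0.74, -0.74, -0.74, -0.74, -0.74]

```text
time: 22.05
tool_pos: [611.8, 114.8, 14.7]
tcp_rot: [3.138, 0.004, 2.46]
contact_force: [6.3, -1.7, -4.3]
grip_width: 0.3
finger_force: 3.5
```

```bash
python3 -c "
from h import *
lev()"
```

```text
lever tip region [595.2 130.9] 1485 angle 55.6 joint~ 1.05 dmax 93.3
```

arm_command:
  gripper: [0, 0, 0, 0, 0]
  dp:
    - [0.19, 0.03, 0]
    - [0.19, 0.03, 0]
    - [0.19, 0.03, 0]
    - [0.19, 0.03, 0]
    - [0.19, 0.03, 0]
  twist: [-0.74, -0.74, -0.74, -0.74, -0.74]

```text
time: 22.72
tool_pos: [592.5, 131.3, 14.8]
tcp_rot: [3.14, 0.002, 2.784]
contact_force: [3.2, 0.9, -0.6]
grip_width: 0.2
finger_force: 1.5
```

arm_command:
  gripper: [0, 0, 0, 0, 0]
  dp:
    - [0.19, 0.03, 0]
    - [0.19, 0.03, 0]
    - [0.19, 0.03, 0]
    - [0.19, 0.03, 0]
    - [0.1, 0, 0]
  twist: [-0.74, -0.74, -0.74, -0.74, 0]

```text
time: 23.35
tool_pos: [570.8, 139.1, 14.4]
tcp_rot: [3.141, -0.001, 3.04]
contact_force: [0.0, -0.2, -0.2]
grip_width: 0.5
finger_force: 0.0
```

```bash
python3 -c "
from h import *
lev()"
```

```text
lever tip region [548.2 144.6] 1118 angle 92.9 joint~ 1.7 dmax 153.9
```

The lever snapped shut and the force fell to zero. I'll retreat and verify.

arm_command:
  gripper: [0, 0, 0, 0, 0]
  dp:
    - [-0.4, 0, 0]
    - [-0.8, 0, 0]
    - [0, 0, -1]
    - [0, 0, -1]
    - [0, 0, -1]
  twist: [0, 0, 0, 0, 0]

```text
time: 24.02
tool_pos: [602.1, 135.5, 90.2]
tcp_rot: [3.141, 0.0, 3.04]
contact_force: [-0.2, -0.6, -0.2]
grip_width: 0.4
finger_force: 0.0
```

arm_command:
  gripper: [0, 0, 0, 0, 0]
  dp:
    - [-0.8, 0, -1]
    - [-0.8, 0, -1]
    - [-0.8, 0, -1]
    - [0, 0, 0]
    - [0, 0, 0]
  twist: [0, 0, 0, 0, 0]

```text
time: 24.65
tool_pos: [660.0, 129.6, 163.0]
tcp_rot: [-3.141, -0.003, 3.04]
contact_force: [-0.3, 0.2, -0.3]
grip_width: 0.6
finger_force: 0.0
```

```bash
python3 -c "
from h import *
im=lev((0,0,512,384)); cv2.imwrite('pics/w7.png',im[:,:,::-1])"
```

```text
lever tip region [549. 145.] 396 angle 92.2 joint~ 1.69 dmax 158.4
```

View pics/w7.png

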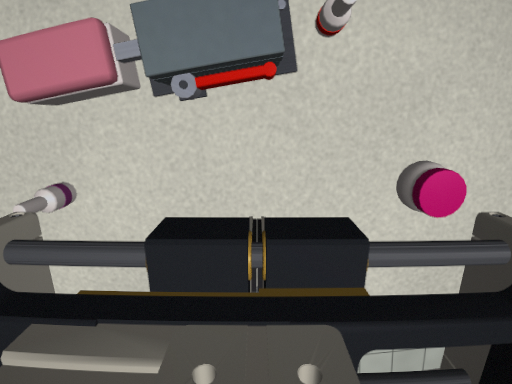

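The final picture shows the lever from (183,86) to (270,70), lying along the clamp's side. The rest stands at home with a short length of rod showing, the bottles in view are upright, and the arm is clear.

```bash
python3 -c "
from plant import *
print(close_job())"
```

```text
the job is handed in; nothing more can be done
None
```

I pushed the rest in until a hard stop at about 22 N, then swung the red lever over centre until it snapped shut along the clamp's side. The arm was clear of everything when I handed the job in; no verdict came back.

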